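# Air the ripening box

## Robot

A 6-joint arm with a two-finger parallel gripper is mounted at the origin on the work surface. World frame = base frame: x ahead of the robot, y to its left, z up, the work surface at z = 0. Lengths are in m, angles in degrees, forces in N, time in s.
With the tool pointing down it reaches from about 0.4 to 0.825 m from the base axis. Payload 7 kg.
Tool frame: the origin (TCP) lies on the centre line of the jaws, within the pads' length; the fingertips stand 19 mm ahead of it and the grasp point (between the pads) is the TCP; z points along the fingers, y is the line along which they close (so a half turn about z gives the same grasp; the last joint's range is limited). The gripper opens to 88 mm and grips with 3 to 60 N. Pads are 19 mm wide; open, the fingers measure 130 mm over their backs; the gripper's body (78 mm by 193 mm) begins 47 mm behind the grasp point.
Start: joints at [-56.832, 20.546, 0.682, 0, -70.136, -16.507], TCP at [0.194, -0.647, 0.246] pointing down, gripper open.
Joint ranges: [-176.03, 176.03], [-82.01, 121.73], [-58.28, 71.71], [-173.87, 95.51], [-174.79, -0.11], [-173.66, 173.66]. Speed limits (degrees/s): [136.94, 136.94, 172.46, 180, 180, 180].

## Interface

Orientations are given as [roll, pitch, yaw] about the fixed x, y, z axes, in that order (R = Rz(yaw) Ry(pitch) Rx(roll)).
In Python, from plant import get_state, capture, close_job gives the robot as it stands.
- The arm moves only by the tool apply_moves, never from a script. Its argument "targets" is a list of rows, each a list of 7 numbers: the opening, from 0 (shut) to 1 (fully open), then the shift along the tool's x, y, z normalised to -1 to 1, where 1 is 1000 mm, then the turn, a rotation vector about the tool's x, y, z normalised to -1 to 1, where 1 is 90 degrees. In form: [[claw, tx, ty, tz, ax, ay, az], ...]. A call has 1 to 20 rows; each row shifts and turns the commanded pose from where the row before left it, along the tool's axes as they then stand; what a row does not reach is not made up. A row lasts 1/12 s, in which the tool goes at most 41.7 mm and 7.16 degrees, less where a joint would pass 70% of its speed; a pose out of reach is approached as far as the arm can. A call with a number of a shift or a turn outside -1 to 1 is refused whole. A call with a gripper value outside its range is refused whole. The fingers move at their own pace and stop on an object; "newtons" is the grip in N (left out, the last holds). Time passes only in rows, so rows that do not move let the fingers close. It gives the time, the measured TCP pose, the force, the opening and the grip force at its end, in the units of the state.
- get_state(): the state, without advancing time (a new reading comes with each control period).
- capture(name): name is "scene" or "top"; returns a dict with "frame" (420x560x3 uint8, red, green, blue), "range_z" (420x560 float32, m along the optical axis (not along the pixel's ray), 0 where there is no reading), "camera_matrix" (3x3 intrinsics, pixels), "k1" (the pictures are not rectified: a ray, as slopes to the right and down, at radius r is drawn at 1 + k1 r^2 times it, then the intrinsics apply), "T" (4x4, takes a point from camera to world coordinates). Camera axes: x right, y down, z forward; pixel columns grow to the right and rows downward; lengths in m; the calibration is good to about 2 mm. A picture is of the moment at which its call begins.
- close_job(): hands the job in; it is judged then, once.
The state is a dict: "time_s": time; "joints": joint angles; "qd": joint speeds; "joint_torque": joint torques, N m; "tcp_pos": TCP position; "eef_rot": TCP orientation; "contact_force": force on the tool from outside, world axes, zero at the start; "moment": the same for the moment, N m; "gripper_width": finger opening in m; "gripper_force": force on a finger pad.
Only numpy, scipy, OpenCV 4.12 (cv2) and the standard library are available. Lean on these libraries where they do the work, as an engineer would, in place of code of your own. Each camera call takes 0.05 s, during which the arm holds its last target. There are 200 camera calls.

## Task

Someone left a brick of orange cheese on the lid of the ripening box: first lift it off and set it down gently in the middle of the empty green mat, lying flat and lengthways along the mat. Then air the box: press its red lever down with the fingers until the lid meets its stop, hold it there for three seconds, and ease the lever back up slowly, over about three seconds, so that the lid comes down gently and is fully shut. Leave the other things where they are.

Things in the scene. Friction and masses are not known exactly. Their poses are not given: they have to be found in the camera images.
- box: Aluminium ripening box, fixed to the bench, 200 (its x) x 240 (its y) x 120 mm high, walls 6 mm. Origin: centre of its underside. The lever sticks out of its -x face; the lid is hinged along its +x top edge.
- lid (a joint): Angle of the wooden lid, rad: 0 shut, about 1.09 at its stop (raised). The lid is linked rigidly to the lever (lid angle = 3.4 x lever angle) and falls shut under its own weight when the lever is let go. The lid is 210 x 250 x 12 mm; when it is shut its flat top, with two dark stripes, is 132 mm above the bench.
- lid_front (a point): Middle of the free front edge of the lid (the edge over the lever), on its upper face; 108 mm from the box's origin along the box's -x when shut.
- lever (a joint): Angle of the lever, rad: 0 at rest (up), 0.32 at its lower stop. Its pivot is 50 mm above the bench and 115 mm from the box's origin along the box's -x, axis along the box's y. No catch: it takes about 12 N at the paddle to start it and about 8 N to hold it at the stop, more with a load on the lid.
- paddle (a point): Centre of the top face of the lever's red paddle, 55 (box x) x 75 (box y) x 12 mm; at rest it is level, 77 mm above the bench and 220 mm from the box's origin along the box's -x. Pressed to the stop it goes down about 35 mm, to 42 mm above the bench, shifting under 5 mm away from the box on the way, and leans 0.32 rad with its outer edge low. Nothing is beneath it but the bench.
- cheese: Loose orange brick of cheese, 140 (its x) x 56 (its y) x 60 mm high, 0.3 to 0.6 kg, firm. Origin: centre of its underside. It starts lying on the shut lid.
- mat: Empty green mat, fixed on the ripening board, 170 (its x) x 86 (its y) x 4 mm thick, for one brick lengthways. Origin: centre of its underside, which is 20 mm above the bench; the cheese rests at 24 mm.
- board: Pale wooden ripening board, fixed, 190 (its x) x 270 (its y) x 20 mm thick. Origin: centre of its underside. The mat and the brown cheese lie on it side by side, 120 mm between centres, both lengthways along the board's x; which is on which side varies.
- old_cheese: Loose brown brick of old cheese, 140 x 56 x 60 mm high, on a dark mat on the board, beside the green mat. Origin: centre of its underside. Leave alone.
- wheel: Loose wheel of cheese, 150 mm across, 65 mm high, on the bench. Origin: centre of its underside. Leave alone.
- brine: Loose green bottle, 64 mm across, 180 mm high, on the bench. Origin: centre of its underside. Leave alone.
- hammer: Loose tapping hammer, 200 mm long, lying on the bench beyond the box, below 40 mm high. Origin: underside, near its middle; handle to its -x. Leave alone.
There are look-alikes about, which are no part of the job. There is more than one size of the cheese; the one meant has the size given above.

How it is judged:
By the outcome, as a careful person would: the job done as asked, in the order asked, and still so for the second after the job is handed in, with the robot touching nothing.
It also fails if it takes over 61 s, if anything falls off the work surface, if the arm or the gripper's body presses on something with over 40 N, if the wrist force passes 120 N, or if a joint passes its speed limit or range.

## Working session

There is one attempt and no reset: what is moved stays moved. The work goes in short steps, Python scripts to look and compute and a tool call to move; the robot and the scene stay as the last step left them, time stands still between calls to the robot, and variables do not carry over. Pictures are saved under pics/ and viewed, at most 10 in all, crops included, and the job is handed in when it is done.

Besides the shell and the picture viewer there is one more tool, called as name(argument=value, ...) on one line, values as JSON. apply_moves: Moves the arm, as the interface text tells. Scaled input: -1 to 1 covers 1000 mm each way for a shift and 90 degrees each way for a turn. Its arguments: {"type":"object","properties":{"targets":{"type":"array","items":{"type":"array","items":{"type":"number"}}},"newtons":{"type":"number"}},"required":["targets"]}

```bash
mkdir -p pics
cat > h.py <<'E'
import numpy as np, cv2, pickle
from plant import get_state, capture, close_job
def snap(n):
    c=capture(n); pickle.dump(c,open(f'{n}.pkl','wb')); return c
def cloud(c):
    K=np.array(c["camera_matrix"],float); k1=c["k1"]; z=c["range_z"]; h,w=z.shape
    u,v=np.meshgrid(np.arange(w),np.arange(h))
    pts=np.stack([u,v],-1).reshape(-1,1,2).astype(np.float64)
    n=cv2.undistortPoints(pts,K,np.array([k1,0,0,0,0.])).reshape(h,w,2)
    P=np.stack([n[...,0]*z,n[...,1]*z,z],-1); T=np.array(c["T"])
    W=P@T[:3,:3].T+T[:3,3]; W[z==0]=np.nan
    return W
E
python3 - <<'E'
from h import *
for n in("scene","top"):
    c=snap(n); cv2.imwrite(f'pics/{n}0.png',cv2.resize(c["frame"][...,::-1],(800,600),interpolation=cv2.INTER_CUBIC))
    print(n,c["k1"],np.round(c["T"],3).tolist())
print(get_state())
E
```

```text
scene -0.07700156512852932 [[0.712, 0.438, -0.549, 1.202], [0.703, -0.448, 0.553, -0.589], [-0.003, -0.779, -0.627, 0.852], [0.0, 0.0, 0.0, 1.0]]
top -0.03435630333883698 [[-0.011, -0.995, 0.103, 0.419], [-1.0, 0.011, -0.002, 0.058], [0.001, -0.103, -0.995, 1.281], [0.0, 0.0, 0.0, 1.0]]
{'time_s': 0.1, 'joints': array([-5.68321839e+01,  2.05875636e+01,  6.39436705e-01, -1.75175382e-02,
       -7.01359188e+01, -1.65049428e+01]), 'qd': array([ 0.01777416, -0.06120684,  0.18579002,  0.10309665, -0.01273658,
        0.02259529]), 'joint_torque': array([-6.31853782e-04, -5.84162915e+01,  2.93750364e+01,  7.01543257e+00,
        1.01617942e-02, -6.77601702e-05]), 'tcp_pos': array([ 0.19338709, -0.64628051,  0.24471756]), 'eef_rot': array([ 1.79914738e+02, -8.08943878e-03, -1.63343085e+02]), 'contact_force': array([-0.03118095,  0.56778324,  0.61892597]), 'moment': array([-0.02406906,  0.01626172, -0.06278957]), 'gripper_force': 0.0, 'gripper_width': 0.08730509026833631}
```

View pics/top0.png

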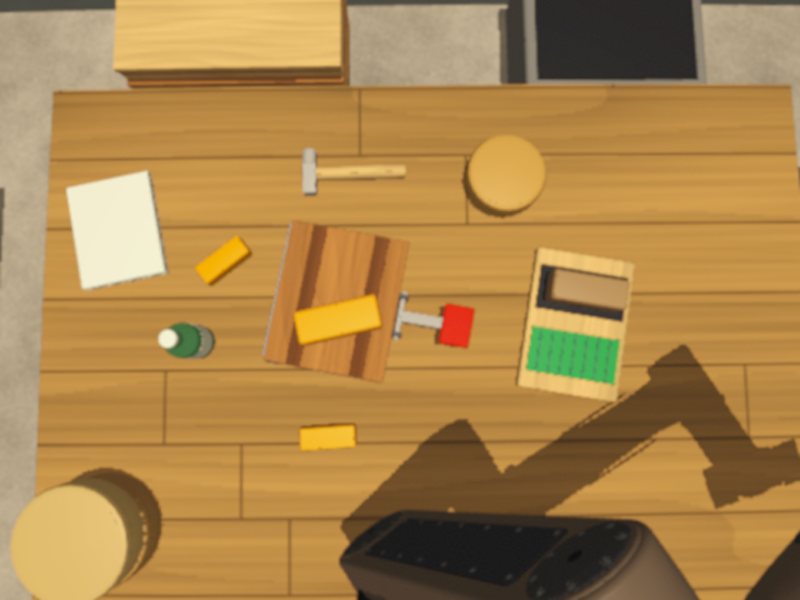

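View pics/scene0.png

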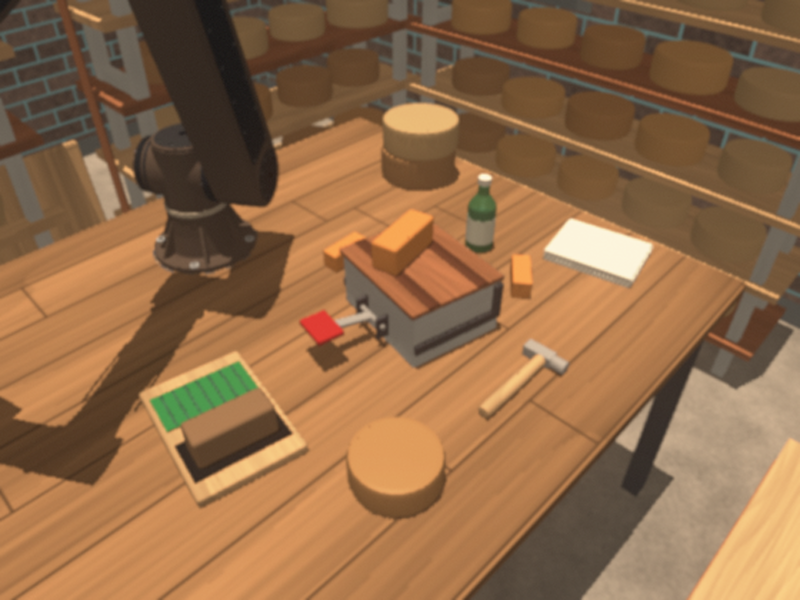

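The top view at 800x600 has three orange bricks. One is on the lid at (338,319), and two smaller ones are on the bench at (222,260) and (328,437). The brown one at (590,290) is the old cheese. The lid brick fits the description, so I'll check its size in a crop and measure the rest. The red paddle is at (457,326) and the green mat at (573,355).

Run:
```python
from h import *
c=pickle.load(open('top.pkl','rb')); W=cloud(c); f=c["frame"]; hsv=cv2.cvtColor(f,cv2.COLOR_RGB2HSV)
x,y,z=W[...,0],W[...,1],W[...,2]; H,S,V=[hsv[...,i].astype(int) for i in range(3)]
def rect(m,name):
    m=m.astype(np.uint8); n,l,st,_=cv2.connectedComponentsWithStats(m); m=l==1+np.argmax(st[1:,4])
    p=W[m]; r=cv2.minAreaRect((p[:,:2]*1000).astype(np.float32))
    print(name,m.sum(),'rect',np.round(r[0],1),np.round(r[1],1),round(r[2],1),'mean',np.round(p.mean(0)*1000,1),'z med',round(np.median(p[:,2])*1000,1)); 
win=lambda a,b,d,e:(np.add.outer(np.zeros(420),np.arange(560)*800/560)>a)&(np.add.outer(np.zeros(420),np.arange(560)*800/560)<b)&(np.add.outer(np.arange(420)*600/420,np.zeros(560))>d)&(np.add.outer(np.arange(420)*600/420,np.zeros(560))<e)
rect((z>.182)&(z<.2)&win(280,400,280,360),'cheese top')
rect((z>.122)&(z<.142)&win(250,420,210,390),'lid')
rect((z>.122)&(z<.2)&win(250,420,210,390),'lid+cheese')
rect(((H<6)|(H>174))&(S>180)&(V>120)&(z>.065)&win(425,500,290,360),'paddle')
rect((H>45)&(H<85)&(S>100)&win(500,650,310,400),'mat')
rect((z>.012)&(z<.1)&win(505,650,230,410),'board')
rect((z>.07)&win(505,650,230,410),'old')
rect((z>.055)&win(440,560,120,230),'wheel')
rect((z>.1)&win(150,220,310,370),'brine')
rect((z>.015)&win(190,255,230,290),'sm1'); rect((z>.015)&win(295,360,420,455),'sm2')
cr=f[190:290,170:470]; cv2.imwrite('pics/crop1.png',cv2.resize(f[145:275,170:450][...,::-1],(800,371),interpolation=cv2.INTER_CUBIC))
```

```text
cheese top 1407 rect [492.6 156.9] [ 56.1 140.2] 11.9 mean [492.1 156.4 190.6] z med 190.7
lid 7112 rect [530.2 165. ] [214.3 250.7] 78.5 mean [535.3 164.9 131.2] z med 131.3
lid+cheese 8578 rect [530.2 165. ] [214.3 250.7] 78.5 mean [527.8 163.3 141.2] z med 131.8
paddle 522 rect [485.  -47.9] [52.1 69.4] 79.0 mean [484.9 -48.1  76.1] z med 76.2
mat 1844 rect [ 430.6 -273. ] [165.2  81.7] 79.8 mean [nan nan nan] z med nan
board 6820 rect [ 490.1 -282.9] [190.3 271. ] 79.8 mean [ 487.4 -278.3   31.9] z med 21.9
old 1148 rect [ 549.4 -293.4] [138.3  56.4] 79.5 mean [ 548.5 -291.6   82.4] z med 82.6
wheel 2238 rect [ 773.4 -151.2] [144.1 145.8] 24.8 mean [ 771.8 -150.5   63.3] z med 63.3
brine 528 rect [463.8 435.4] [56.  62.9] 88.9 mean [462.6 430.7 136.9] z med 126.5
sm1 664 rect [617.8 388.6] [ 43.4 103.2] 37.5 mean [615.8 386.   40.4] z med 42.2
sm2 648 rect [284.6 188.2] [ 41.7 102. ] 3.6 mean [285.7 187.6  41.8] z med 42.6
```

View pics/crop1.png

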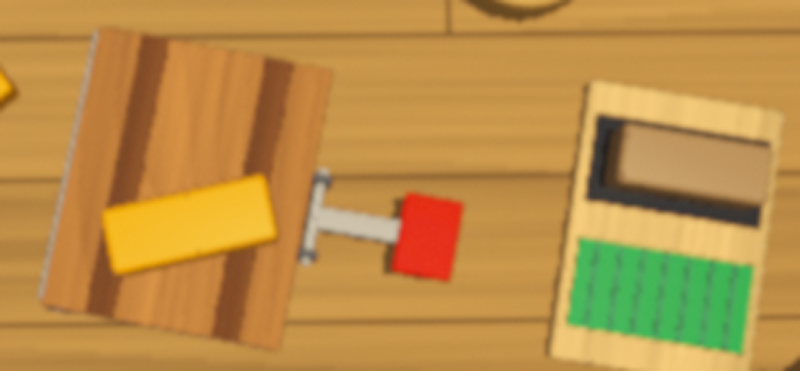

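The crop shows one full-size brick (140 x 56 mm, top at z = 191 mm) lying on the lid. The two on the bench measure 103 x 43 mm, so they are look-alikes. First move: turn the tool in place.

apply_moves(targets=[[1, 0, 0, -0.002, 0, 0, -0.0676], [1, 0, 0, -0.002, 0, 0, -0.0676], [1, 0, 0, -0.002, 0, 0, -0.0676], [1, 0, 0, -0.002, 0, 0, -0.0676], [1, 0, 0, -0.002, 0, 0, -0.0676], [1, 0, 0, -0.002, 0, 0, -0.0676], [1, 0, 0, -0.002, 0, 0, -0.0676], [1, 0, 0, -0.002, 0, 0, -0.0676], [1, 0, 0, -0.002, 0, 0, -0.0676], [1, 0, 0, -0.002, 0, 0, -0.0676], [1, 0, 0, -0.002, 0, 0, -0.0676], [1, 0, 0, -0.002, 0, 0, -0.0676], [1, 0, 0, -0.002, 0, 0, -0.0676], [1, 0, 0, -0.002, 0, 0, -0.0676]], newtons=30)

```text
time_s: 1.27
tcp_pos: [0.1934, -0.6464, 0.2731]
eef_rot: [180.0, 0.1, -77.9]
contact_force: [-0.1, 0.1, -0.0]
gripper_width: 0.088
gripper_force: 0.0
```

apply_moves(targets=[[1, -0.024, -0.0238, 0, 0, 0, 0], [1, -0.024, -0.0238, 0, 0, 0, 0], [1, -0.024, -0.0238, 0, 0, 0, 0], [1, -0.024, -0.0238, 0, 0, 0, 0], [1, -0.024, -0.0238, 0, 0, 0, 0], [1, -0.024, -0.0238, 0, 0, 0, 0], [1, -0.024, -0.0238, 0, 0, 0, 0], [1, -0.024, -0.0238, 0, 0, 0, 0], [1, -0.024, -0.0238, 0, 0, 0, 0], [1, -0.024, -0.0238, 0, 0, 0, 0], [1, -0.024, -0.0238, 0, 0, 0, 0], [1, -0.024, -0.0238, 0, 0, 0, 0], [1, -0.024, -0.0238, 0, 0, 0, 0], [1, -0.024, -0.0238, 0, 0, 0, 0], [1, 0, 0, 0, 0, 0, 0], [1, 0, 0, 0, 0, 0, 0]])

```text
time_s: 2.6
tcp_pos: [0.4513, -0.248, 0.2733]
eef_rot: [180.0, 0.0, -78.0]
contact_force: [-0.1, -1.4, -0.7]
gripper_width: 0.0876
gripper_force: 0.0
```

apply_moves(targets=[[1, -0.0298, -0.0095, 0, 0, 0, 0], [1, -0.0298, -0.0095, 0, 0, 0, 0], [1, -0.0298, -0.0095, 0, 0, 0, 0], [1, -0.0298, -0.0095, 0, 0, 0, 0], [1, -0.0298, -0.0095, 0, 0, 0, 0], [1, -0.0298, -0.0095, 0, 0, 0, 0], [1, -0.0298, -0.0095, 0, 0, 0, 0], [1, -0.0298, -0.0095, 0, 0, 0, 0], [1, -0.0298, -0.0095, 0, 0, 0, 0], [1, -0.0298, -0.0095, 0, 0, 0, 0], [1, -0.0298, -0.0095, 0, 0, 0, 0], [1, -0.0298, -0.0095, 0, 0, 0, 0], [1, -0.0298, -0.0095, 0, 0, 0, 0], [1, 0, 0, 0, 0, 0, 0], [1, 0, 0, 0, 0, 0, 0]])

```text
time_s: 3.85
tcp_pos: [0.4921, 0.1553, 0.273]
eef_rot: [179.9, -0.0, -78.1]
contact_force: [-0.1, -0.6, -0.1]
gripper_width: 0.0879
gripper_force: 0.0
```

apply_moves(targets=[[1, -0.0015, 0, 0.015, 0, 0, 0], [1, 0, 0, 0.015, 0, 0, 0], [1, 0, 0, 0.015, 0, 0, 0], [1, 0, 0, 0.015, 0, 0, 0], [1, 0, 0, 0.015, 0, 0, 0], [1, 0, 0, 0.015, 0, 0, 0], [1, 0, 0, 0.01, 0, 0, 0], [1, 0, 0, 0.006, 0, 0, 0], [1, 0, 0, 0.004, 0, 0, 0], [1, 0, 0, 0, 0, 0, 0], [0.5, 0, 0, 0, 0, 0, 0], [0.5, 0, 0, 0, 0, 0, 0], [0.5, 0, 0, 0, 0, 0, 0], [0.5, 0, 0, 0, 0, 0, 0], [0.5, 0, 0, 0, 0, 0, 0], [0.5, 0, 0, 0, 0, 0, 0], [0.5, 0, 0, 0, 0, 0, 0], [0.5, 0, 0, 0, 0, 0, 0]], newtons=30)

```text
time_s: 5.35
tcp_pos: [0.4918, 0.1566, 0.1638]
eef_rot: [-180.0, 0.0, -78.1]
contact_force: [-2.4, 0.5, 2.5]
gripper_width: 0.0563
gripper_force: 30.0
```

apply_moves(targets=[[0.5, 0, 0, -0.004, 0, 0, 0], [0.5, 0, 0, -0.008, 0, 0, 0], [0.5, 0, 0, -0.012, 0, 0, 0], [0.5, 0, 0, -0.014, 0, 0, 0], [0.5, 0, 0, -0.014, 0, 0, 0], [0.5, 0, 0, -0.012, 0, 0, 0], [0.5, 0, 0, -0.008, 0, 0, 0], [0.5, 0, 0, -0.004, 0, 0, 0], [0.5, 0, 0, 0, 0, 0, 0]])

```text
time_s: 6.1
tcp_pos: [0.492, 0.1566, 0.2403]
eef_rot: [-179.9, 0.0, -78.2]
contact_force: [-0.7, 0.0, -5.3]
gripper_width: 0.0559
gripper_force: 30.0
```

apply_moves(targets=[[0.5, 0, 0, 0, 0, 0, 0.0246], [0.5, 0, 0, 0, 0, 0, 0.0368], [0.5, 0, 0, 0, 0, 0, 0.0368], [0.5, 0, 0, 0, 0, 0, 0.0368], [0.5, 0, 0, 0, 0, 0, 0.0368], [0.5, 0, 0, 0, 0, 0, 0.0368], [0.5, 0, 0, 0, 0, 0, 0.0246], [0.5, 0, 0, 0, 0, 0, 0.0124], [0.5, 0, 0, 0, 0, 0, 0]])

```text
time_s: 6.85
tcp_pos: [0.4914, 0.1563, 0.2388]
eef_rot: [179.9, -0.0, -100.3]
contact_force: [-0.1, -0.2, -5.6]
gripper_width: 0.0559
gripper_force: 30.0
```

apply_moves(targets=[[0.5, 0.0125, 0, 0, 0, 0, 0], [0.5, 0.0255, -0.001, 0, 0, 0, 0], [0.5, 0.0255, -0.001, 0, 0, 0, 0], [0.5, 0.0255, -0.001, 0, 0, 0, 0], [0.5, 0.0255, -0.001, 0, 0, 0, 0], [0.5, 0.0255, -0.001, 0, 0, 0, 0], [0.5, 0.0255, -0.001, 0, 0, 0, 0], [0.5, 0.0255, -0.001, 0, 0, 0, 0], [0.5, 0.0255, -0.001, 0, 0, 0, 0], [0.5, 0.0255, -0.001, 0, 0, 0, 0], [0.5, 0.0255, -0.001, 0, 0, 0, 0], [0.5, 0.0255, -0.001, 0, 0, 0, 0], [0.5, 0.0255, -0.001, 0, 0, 0, 0], [0.5, 0.0255, -0.001, 0, 0, 0, 0], [0.5, 0.0255, -0.001, 0, 0, 0, 0], [0.5, 0.0255, -0.001, 0, 0, 0, 0], [0.5, 0.0255, -0.001, 0, 0, 0, 0], [0.5, 0.0125, 0, 0, 0, 0, 0], [0.5, 0, 0, 0, 0, 0, 0], [0.5, 0, 0, 0, 0, 0, 0]])

```text
time_s: 8.52
tcp_pos: [0.4295, -0.2731, 0.2391]
eef_rot: [179.9, 0.0, -100.3]
contact_force: [-0.1, -0.1, -4.0]
gripper_width: 0.0557
gripper_force: 30.0
```

Run:
```python
from h import *
c=snap("scene"); cv2.imwrite('pics/s1.png',cv2.resize(c["frame"][...,::-1],(800,600)))
s=get_state(); print(s['time_s'],s['tcp_pos'],s['eef_rot'],s['contact_force'])
```

```text
8.5667 [ 0.42973964 -0.27255909  0.23920345] [ 1.79959532e+02  1.44016839e-02 -1.00294095e+02] [-0.27745808  0.38484608 -5.05373159]
```

View pics/s1.png

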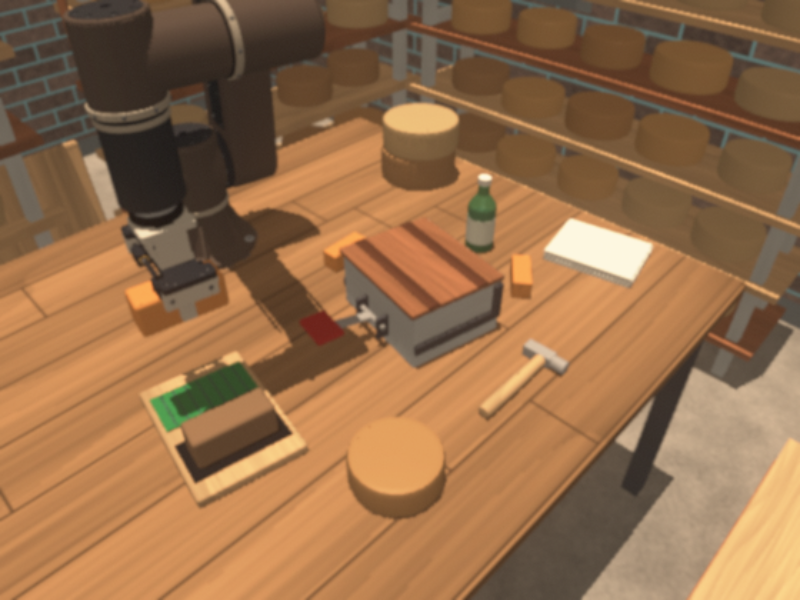

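The view shows the brick held level at (175,300), above the green mat at (205,395). The lid is clear. Lowering now.

apply_moves(targets=[[0.5, 0, -0.0013, 0.008, 0, 0, 0], [0.5, 0, 0, 0.016, 0, 0, 0], [0.5, 0, 0, 0.02, 0, 0, 0], [0.5, 0, 0, 0.02, 0, 0, 0], [0.5, 0, 0, 0.02, 0, 0, 0], [0.5, 0, 0, 0.02, 0, 0, 0], [0.5, 0, 0, 0.02, 0, 0, 0], [0.5, 0, 0, 0.02, 0, 0, 0], [0.5, 0, 0, 0.014, 0, 0, 0], [0.5, 0, 0, 0.008, 0, 0, 0], [0.5, 0, 0, 0.004, 0, 0, 0], [0.5, 0, 0, 0.002, 0, 0, 0], [0.5, 0, 0, 0, 0, 0, 0], [0.5, 0, 0, 0, 0, 0, 0]])

```text
time_s: 9.73
tcp_pos: [0.4323, -0.2727, 0.0683]
eef_rot: [-179.9, -0.0, -100.2]
contact_force: [0.1, -0.4, -4.5]
gripper_width: 0.0559
gripper_force: 30.0
```

apply_moves(targets=[[0.5, 0, 0.001, 0.002, 0, 0, 0], [0.5, 0, 0, 0.002, 0, 0, 0], [0.5, 0, 0, 0.002, 0, 0, 0], [0.5, 0, 0, 0.0015, 0, 0, 0], [0.5, 0, 0, 0.0015, 0, 0, 0], [0.5, 0, 0, 0.001, 0, 0, 0], [0.5, 0, 0, 0.001, 0, 0, 0], [0.5, 0, 0, 0, 0, 0, 0]])

```text
time_s: 10.4
tcp_pos: [0.4306, -0.2724, 0.0563]
eef_rot: [180.0, 0.0, -100.3]
contact_force: [0.3, 0.5, -4.7]
gripper_width: 0.0557
gripper_force: 30.0
```

apply_moves(targets=[[0.5, 0, 0, 0.0005, 0, 0, 0], [0.5, 0, 0, 0.0005, 0, 0, 0], [0.5, 0, 0, 0.0005, 0, 0, 0], [0.5, 0, 0, 0, 0, 0, 0]])

```text
time_s: 10.73
tcp_pos: [0.4307, -0.2725, 0.0558]
eef_rot: [-180.0, -0.0, -100.3]
contact_force: [-2.1, 3.0, 5.5]
gripper_width: 0.0559
gripper_force: 30.0
```

apply_moves(targets=[[0.7, 0, 0, 0, 0, 0, 0], [0.75, 0, 0, 0, 0, 0, 0], [0.85, 0, 0, 0, 0, 0, 0], [0.95, 0, 0, 0, 0, 0, 0], [0.95, 0, 0, 0, 0, 0, 0], [0.95, 0, 0, 0, 0, 0, 0], [0.95, 0, 0, -0.004, 0, 0, 0], [0.95, 0, 0, -0.01, 0, 0, 0], [0.95, 0, 0, -0.02, 0, 0, 0], [0.95, 0, 0, -0.03, 0, 0, 0], [0.95, 0, 0, -0.03, 0, 0, 0], [0.95, 0, 0, -0.03, 0, 0, 0], [0.95, 0, 0, -0.02, 0, 0, 0], [0, 0, 0, 0, 0, 0, 0], [0, 0, 0, 0, 0, 0, 0]])

```text
time_s: 11.98
tcp_pos: [0.4313, -0.2726, 0.2012]
eef_rot: [-179.8, -0.0, -100.3]
contact_force: [-0.5, 0.1, -0.6]
gripper_width: 0.0749
gripper_force: 0.0
```

apply_moves(targets=[[0, -0.0128, 0, 0, 0, 0, 0.008], [0, -0.0256, -0.0015, 0, 0, 0, 0], [0, -0.0256, -0.0015, 0, 0, 0, 0], [0, -0.0256, -0.0015, 0, 0, 0, 0], [0, -0.0256, -0.0015, 0, 0, 0, 0], [0, -0.0256, -0.0015, 0, 0, 0, 0], [0, -0.0256, -0.0015, 0, 0, 0, 0], [0, -0.0256, -0.0015, 0, 0, 0, 0], [0, -0.0256, -0.0015, 0, 0, 0, 0], [0, -0.0128, 0, 0, 0, 0, 0], [0, 0, 0, 0, 0, 0, 0], [0, 0, 0, 0, 0, 0, 0], [0, 0, 0, 0, 0, 0, 0]])

```text
time_s: 13.07
tcp_pos: [0.4856, -0.0489, 0.1985]
eef_rot: [179.9, -0.0, -101.0]
contact_force: [-1.1, 0.2, 0.0]
gripper_width: 0.0002
gripper_force: 0.0
```

```bash
cat > chk.py <<'E'
from h import *
c=snap("top"); W=cloud(c); z=W[...,2]
hsv=cv2.cvtColor(c["frame"],cv2.COLOR_RGB2HSV)
def rect(m,name):
    n,l,st,_=cv2.connectedComponentsWithStats(m.astype(np.uint8)); m=l==1+np.argmax(st[1:,4]); p=W[m]
    r=cv2.minAreaRect((p[:,:2]*1000).astype(np.float32)); print(name,m.sum(),np.round(r[0],1),np.round(r[1],1),round(r[2],1),'z',round(np.median(p[:,2])*1000,1))
x,y=W[...,0],W[...,1]
rect((z>.07)&(z<.1)&(x<.49)&(x>.36)&(y<-.17)&(y>-.4),'cheese')
rect((z>.07)&(z<.1)&(x>.50)&(x<.62)&(y<-.2)&(y>-.4),'old')
s=get_state(); print(s['time_s'],s['tcp_pos'],s['eef_rot'],s['contact_force'],s['gripper_width'])
c=snap("scene"); W=cloud(c); m=(W[...,0]>.35)&(W[...,0]<.72)&(W[...,1]>.04)&(W[...,1]<.33)&(W[...,2]>.11)
f=c["frame"]; hs=cv2.cvtColor(f,cv2.COLOR_RGB2HSV); m&=(hs[...,0]<20)&(hs[...,1]>90); p=W[m]
q=(p-p.mean(0)); n=np.linalg.svd(q,full_matrices=False)[2][2]; print('lid tilt rad',np.arccos(abs(n[2])),'zmax',np.percentile(p[:,2],99),m.sum())
E
python3 chk.py; python3 -c "
from h import *
c=pickle.load(open('scene.pkl','rb'));cv2.imwrite('pics/s2.png',cv2.resize(c['frame'][...,::-1],(800,600)))"
```

```text
cheese 1178 [ 431.  -271.4] [138.7  56.7] 79.3 z 82.5
old 1146 [ 549.2 -294. ] [139.4  56.5] 79.8 z 82.6
13.1167 [ 0.48564344 -0.04914535  0.19865747] [ 1.79943764e+02 -2.48016387e-02 -1.01014369e+02] [ 0.44118091 -0.15633063 -0.1092065 ] 0.0004683094690236416
lid tilt rad 1.3689873989591241 zmax 0.6026317233772044 5279
```

View pics/s2.png

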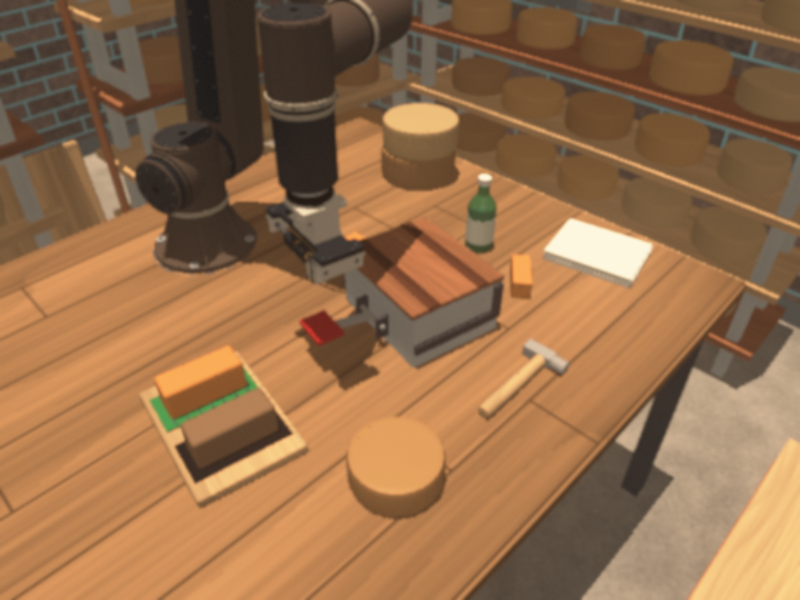

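The brick lies flat on the mat, about 1 mm off centre, at (200,380) in this view. The lid is clear. The gripper is shut above the red paddle at (322,328). Descending to just above the paddle.

apply_moves(targets=[[0, 0, 0, 0.008, 0, 0, 0], [0, 0, 0, 0.018, 0, 0, 0], [0, 0, 0, 0.02, 0, 0, 0], [0, 0, 0, 0.018, 0, 0, 0], [0, 0, 0, 0.014, 0, 0, 0], [0, 0, 0, 0.008, 0, 0, 0], [0, 0, 0, 0.004, 0, 0, 0], [0, 0, 0, 0.002, 0, 0, 0], [0, 0, 0, 0.002, 0, 0, 0], [0, 0, 0, 0.002, 0, 0, 0], [0, 0, 0, 0.002, 0, 0, 0], [0, 0, 0, 0.002, 0, 0, 0], [0, 0, 0, 0, 0, 0, 0]], newtons=30)

```text
time_s: 14.25
tcp_pos: [0.4861, -0.0485, 0.099]
eef_rot: [-180.0, 0.0, -101.0]
contact_force: [-0.2, 0.5, -0.6]
gripper_width: 0.0009
gripper_force: 0.0
```

apply_moves(targets=[[0, 0, 0, 0.0015, 0, 0, 0], [0, 0, 0, 0.0015, 0, 0, 0], [0, 0, 0, 0.0015, 0, 0, 0], [0, 0.0002, 0, 0.0015, 0, 0, 0], [0, 0.0002, 0, 0.0015, 0, 0, 0], [0, 0.0002, 0, 0.0015, 0, 0, 0], [0, 0.0002, 0, 0.0015, 0, 0, 0], [0, 0.0002, 0, 0.0015, 0, 0, 0], [0, 0.0002, 0, 0.0015, 0, 0, 0], [0, 0.0002, 0, 0.0015, 0, 0, 0], [0, 0.0002, 0, 0.0015, 0, 0, 0], [0, 0.0002, 0, 0.0015, 0, 0, 0], [0, 0.0002, 0, 0.0015, 0, 0, 0], [0, 0.0002, 0, 0.0015, 0, 0, 0], [0, 0.0002, 0, 0.0015, 0, 0, 0], [0, 0.0002, 0, 0.0015, 0, 0, 0], [0, 0.0002, 0, 0.0015, 0, 0, 0], [0, 0.0002, 0, 0.0015, 0, 0, 0]])

```text
time_s: 15.75
tcp_pos: [0.4858, -0.052, 0.0728]
eef_rot: [-180.0, -0.0, -101.0]
contact_force: [-1.9, -2.5, 8.1]
gripper_width: 0.0004
gripper_force: 4.4
```

apply_moves(targets=[[0, 0, 0, 0.001, 0, 0, 0], [0, 0, 0, 0.001, 0, 0, 0], [0, 0, 0, 0.001, 0, 0, 0], [0, 0, 0, 0.001, 0, 0, 0], [0, 0, 0, 0.001, 0, 0, 0], [0, 0, 0, 0.001, 0, 0, 0], [0, 0, 0, 0.0005, 0, 0, 0]])

```text
time_s: 16.33
tcp_pos: [0.4857, -0.0519, 0.0659]
eef_rot: [-180.0, -0.0, -101.0]
contact_force: [-0.5, -3.4, 5.0]
gripper_width: 0.0004
gripper_force: 2.7
```

```bash
cat > lid.py <<'E'
from h import *
def lid():
    c=snap("scene"); W=cloud(c); f=c["frame"].astype(int)
    # box frame
    a=np.deg2rad(78.8); ex=np.array([np.cos(a),np.sin(a)]); ey=np.array([-ex[1],ex[0]])
    d=W[...,:2]-(np.array([.5302,.165])+.003*ex); bx=d@ex; by=d@ey; z=W[...,2]
    # only the half of lid away from robot arm and on scene side
    m=(abs(by)<.13)&(bx>-.13)&(bx<.13)&(z>.125)&(z<.36)&(f[...,0]-f[...,2]>45)
    A=np.c_[bx[m],z[m]]; q=A-np.median(A,0); v=np.linalg.svd(q,full_matrices=False)[2][0]
    s=get_state()
    print(round(s['time_s'],2),s['tcp_pos'].round(4),s['contact_force'].round(1),'lid ang',round(float(abs(np.arctan2(v[1],v[0]))),3),m.sum(),'z 1,50,99%',np.nanpercentile(z[m],[1,50,99]).round(3))
lid()
E
python3 lid.py
```

```text
16.38 [ 0.4856 -0.0519  0.0657] [-0.  -3.5  3.5] lid ang 1.074 1927 z 1,50,99% [0.139 0.242 0.307]
```

apply_moves(targets=[[0, 0, 0, 0.0007, 0, 0, 0], [0, 0, 0, 0.0007, 0, 0, 0], [0, 0, 0, 0.0007, 0, 0, 0], [0, 0, 0, 0, 0, 0, 0]])

```text
time_s: 16.72
tcp_pos: [0.4858, -0.0519, 0.0644]
eef_rot: [-180.0, -0.0, -100.9]
contact_force: [-4.2, -4.2, 14.2]
gripper_width: 0.0006
gripper_force: 7.8
```

```bash
python3 lid.py;  python3 -c "
from h import *
c=pickle.load(open('scene.pkl','rb'));cv2.imwrite('pics/s3.png',cv2.resize(c['frame'][110:290,170:410][...,::-1],(800,600),interpolation=cv2.INTER_CUBIC))"
```

```text
16.77 [ 0.4858 -0.0519  0.0644] [-3.6 -3.4 14.6] lid ang 1.104 2090 z 1,50,99% [0.141 0.242 0.309]
```

View pics/s3.png

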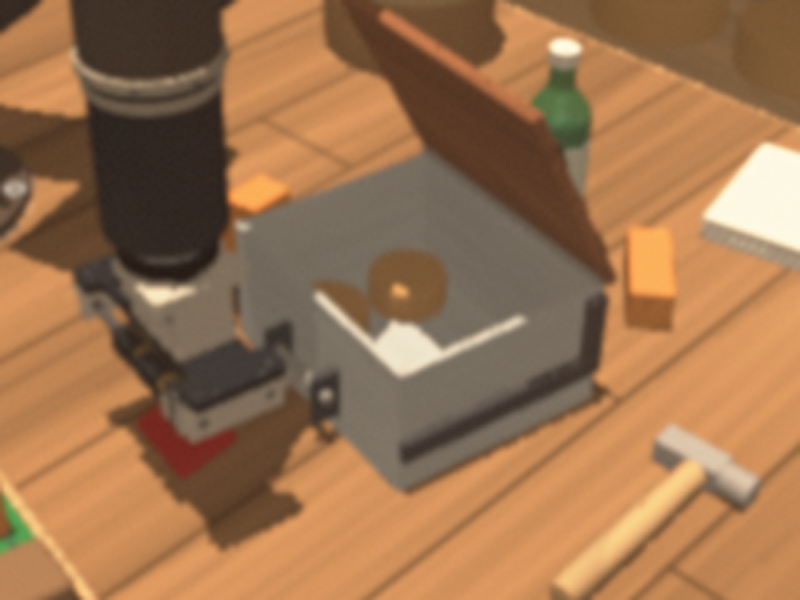

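The crop shows the lid raised to its stop at (490,130), with the fingers on the paddle at (190,440). The force has risen from 4 to 14 N, which fits the stop. Holding for a little over 3 s.

apply_moves(targets=[[0, 0, 0, 0.0003, 0, 0, 0], [0, 0, 0, 0, 0, 0, 0], [0, 0, 0, 0, 0, 0, 0], [0, 0, 0, 0, 0, 0, 0], [0, 0, 0, 0, 0, 0, 0], [0, 0, 0, 0, 0, 0, 0], [0, 0, 0, 0, 0, 0, 0], [0, 0, 0, 0, 0, 0, 0], [0, 0, 0, 0, 0, 0, 0], [0, 0, 0, 0, 0, 0, 0], [0, 0, 0, 0, 0, 0, 0], [0, 0, 0, 0, 0, 0, 0], [0, 0, 0, 0, 0, 0, 0], [0, 0, 0, 0, 0, 0, 0], [0, 0, 0, 0, 0, 0, 0], [0, 0, 0, 0, 0, 0, 0], [0, 0, 0, 0, 0, 0, 0], [0, 0, 0, 0, 0, 0, 0], [0, 0, 0, 0, 0, 0, 0], [0, 0, 0, 0, 0, 0, 0]])

```text
time_s: 18.43
tcp_pos: [0.4858, -0.0519, 0.0643]
eef_rot: [-180.0, -0.0, -100.9]
contact_force: [-3.9, -3.0, 17.0]
gripper_width: 0.0004
gripper_force: 8.6
```

apply_moves(targets=[[0, 0, 0, 0, 0, 0, 0], [0, 0, 0, 0, 0, 0, 0], [0, 0, 0, 0, 0, 0, 0], [0, 0, 0, 0, 0, 0, 0], [0, 0, 0, 0, 0, 0, 0], [0, 0, 0, 0, 0, 0, 0], [0, 0, 0, 0, 0, 0, 0], [0, 0, 0, 0, 0, 0, 0], [0, 0, 0, 0, 0, 0, 0], [0, 0, 0, 0, 0, 0, 0], [0, 0, 0, 0, 0, 0, 0], [0, 0, 0, 0, 0, 0, 0], [0, 0, 0, 0, 0, 0, 0], [0, 0, 0, 0, 0, 0, 0], [0, 0, 0, 0, 0, 0, 0], [0, 0, 0, 0, 0, 0, 0], [0, 0, 0, 0, 0, 0, 0], [0, 0, 0, 0, 0, 0, 0]])

```text
time_s: 19.93
tcp_pos: [0.4858, -0.0519, 0.0643]
eef_rot: [-180.0, -0.0, -100.9]
contact_force: [-6.2, -4.0, 17.5]
gripper_width: 0.0004
gripper_force: 8.6
```

apply_moves(targets=[[0, 0, 0, -0.0008, 0, 0, 0], [0, 0, 0, -0.001, 0, 0, 0], [0, -0.0001, 0, -0.001, 0, 0, 0], [0, -0.0001, 0, -0.001, 0, 0, 0], [0, -0.0001, 0, -0.001, 0, 0, 0], [0, -0.0001, 0, -0.001, 0, 0, 0], [0, -0.0001, 0, -0.001, 0, 0, 0], [0, -0.0001, 0, -0.001, 0, 0, 0], [0, -0.0001, 0, -0.001, 0, 0, 0], [0, -0.0001, 0, -0.001, 0, 0, 0], [0, -0.0001, 0, -0.001, 0, 0, 0], [0, -0.0001, 0, -0.001, 0, 0, 0], [0, -0.0001, 0, -0.001, 0, 0, 0], [0, -0.0001, 0, -0.001, 0, 0, 0], [0, -0.0001, 0, -0.001, 0, 0, 0], [0, -0.0001, 0, -0.001, 0, 0, 0], [0, -0.0001, 0, -0.001, 0, 0, 0], [0, -0.0001, 0, -0.001, 0, 0, 0], [0, -0.0001, 0, -0.001, 0, 0, 0], [0, -0.0001, 0, -0.001, 0, 0, 0]])

```text
time_s: 21.6
tcp_pos: [0.486, -0.0505, 0.0836]
eef_rot: [-180.0, -0.1, -101.0]
contact_force: [-1.9, -7.9, 9.7]
gripper_width: 0.0003
gripper_force: 5.5
```

apply_moves(targets=[[0, -0.0001, 0, -0.001, 0, 0, 0], [0, -0.0001, 0, -0.001, 0, 0, 0], [0, -0.0001, 0, -0.001, 0, 0, 0], [0, -0.0001, 0, -0.001, 0, 0, 0], [0, -0.0001, 0, -0.001, 0, 0, 0], [0, -0.0001, 0, -0.001, 0, 0, 0], [0, -0.0001, 0, -0.001, 0, 0, 0], [0, -0.0001, 0, -0.001, 0, 0, 0], [0, 0, 0, -0.0008, 0, 0, 0], [0, 0, 0, -0.0008, 0, 0, 0], [0, 0, 0, -0.0006, 0, 0, 0], [0, 0, 0, -0.0006, 0, 0, 0], [0, 0, 0, -0.0006, 0, 0, 0], [0, 0, 0, -0.0006, 0, 0, 0], [0, 0, 0, -0.0006, 0, 0, 0]])

```text
time_s: 22.85
tcp_pos: [0.4864, -0.0484, 0.0962]
eef_rot: [-180.0, 0.0, -101.0]
contact_force: [-3.3, 2.7, 10.1]
gripper_width: 0.0001
gripper_force: 4.9
```

apply_moves(targets=[[0, 0, 0, -0.0005, 0, 0, 0], [0, 0, 0, -0.0005, 0, 0, 0], [0, 0, 0, -0.0005, 0, 0, 0], [0, 0, 0, -0.0005, 0, 0, 0]])

```text
time_s: 23.18
tcp_pos: [0.4861, -0.0488, 0.0973]
eef_rot: [180.0, 0.0, -101.0]
contact_force: [0.3, 0.5, 0.6]
gripper_width: 0.0008
gripper_force: 0.0
```

Contact is lost at the rest height. Retreating upward, then checking.

apply_moves(targets=[[0, 0, 0, -0.002, 0, 0, 0], [0, 0, 0, -0.005, 0, 0, 0], [0, 0, 0, -0.01, 0, 0, 0], [0, 0, 0, -0.02, 0, 0, 0], [0, 0, 0, -0.03, 0, 0, 0], [0, 0, 0, -0.03, 0, 0, 0], [0, 0, 0, -0.02, 0, 0, 0], [0, 0, 0, -0.01, 0, 0, 0], [0, 0, 0, 0, 0, 0, 0], [0, 0, 0, 0, 0, 0, 0]])

```text
time_s: 24.02
tcp_pos: [0.4859, -0.0488, 0.2245]
eef_rot: [-180.0, 0.0, -101.0]
contact_force: [0.5, 0.2, -0.3]
gripper_width: 0.0006
gripper_force: 0.0
```

```bash
python3 lid.py; python3 chk.py | head -2;  python3 -c "
from h import *
c=pickle.load(open('scene.pkl','rb'));cv2.imwrite('pics/s4.png',cv2.resize(c['frame'][...,::-1],(800,600),interpolation=cv2.INTER_CUBIC))"
```

```text
24.07 [ 0.4855 -0.0489  0.2236] [-0.1  0.5 -0.2] lid ang 3.141 3986 z 1,50,99% [0.126 0.131 0.135]
cheese 1177 [ 431.  -271.3] [140.4  56.6] 79.4 z 82.7
old 1098 [ 549.  -293.3] [138.5  56.5] 79.8 z 82.6
```

View pics/s4.png

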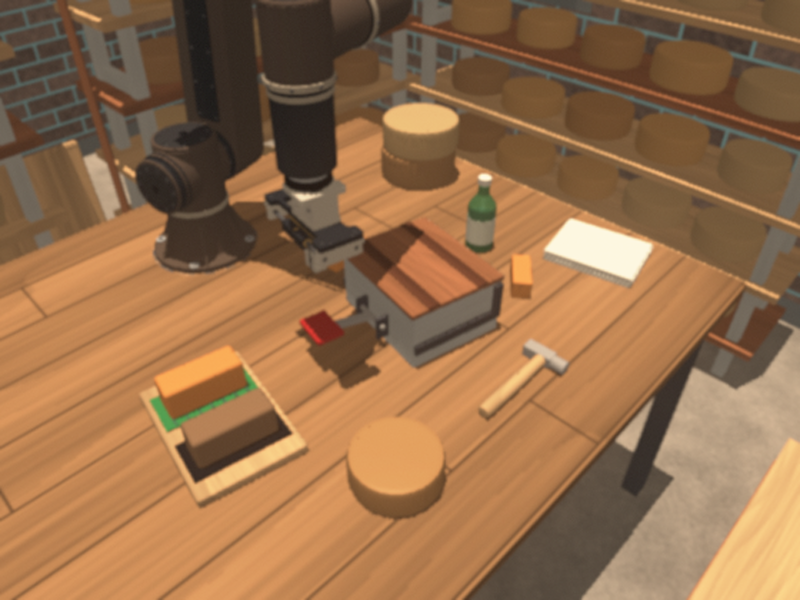

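The lid at (425,265) is shut flat. The brick is on the mat at (200,380), the arm is clear, and nothing else has moved.

```bash
python3 -c "
from plant import close_job
print(close_job())"
```

```text
the job is handed in; nothing more can be done
None
```

The job is handed in: the orange cheese lies flat and lengthways on the green mat, about 1 mm off centre; the lever was held at its stop for just over 3 s and eased back over about 3 s, and the lid is fully shut.

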